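# Clear the deck panel and try the jog lever

## Task

Clear the two pieces of rubbish (the white packing corner and the dark teak offcut) off the grey aluminium front panel into the blue waste bin. Then tilt the red-capped jog lever towards the panel's green-dotted side, right over to its stop, hold it there for about a second, and let it spring back upright; never push it over the other way. Leave the pinch roller on the panel and the other parts around it where they are.

Things in the scene. Friction and masses are not known exactly. Their poses are not given: they have to be found in the camera images.
- panel: grey aluminium deck front panel lying flat, fixed, 160 (x) x 320 (y) mm, flat top 32 mm above the cabinet top; origin at the centre of its underside, z up. A 18 mm green dot is printed on it at (-63, -50) mm, on the +y side of the jog lever
- jog_pivot (a point): hinge point of the jog lever, in the panel's top face, at (0, -85, 32) mm in the panel's frame; fixed to the panel, same axes as the panel
- jog_tip (a point): top centre of the jog lever, on its axis, 62 mm above the pivot when upright. The lever is a 10 mm steel rod with a red cap 18 mm in diameter from 40 to 62 mm above the pivot
- jog (a joint): lever tilt in rad: 0 upright, positive = leaning to the panel's +y side (the green-dot side), stops at +-0.5. Spring-centred: about 0.35 N m per rad (roughly 4 N at the cap at the stop); returns to 0 by itself when let go
- foam: rubbish: white rigid packing-foam corner, L-shaped in profile, 45 (x) x 70 (y) mm, 28 mm high at its -y end and 45 mm high over its +y half; about 30 g, loose on the panel; origin at the centre of its underside, z up. One of the two pieces of rubbish lies close beside the lever, on its +y side; the other further along the panel
- offcut: rubbish: dark teak moulding offcut, 36 (x) x 90 (y) mm, 16 mm high at its +y end, 28 mm high over the rest; about 60 g, loose on the panel; origin at the centre of its underside, z up
- bin: blue open waste bin, fixed, outside 220 (x) x 160 (y) x 120 mm high, walls and floor 5 mm; stands to the left or the right of the panel; origin at the centre of its underside, z up
- chest: small wooden parts chest with a closed tambour door, fixed, 180 x 170 x 133 mm high, stands on the side of the panel where the bin does not; origin at the centre of its underside; not to be used
- roller: black pinch roller standing on end near a corner of the panel, 34 mm diameter, 26 mm high, loose, to be left alone; origin at the centre of its underside
- spindle: nickel reel spindle standing on the cabinet top beyond the panel, 44 mm foot, 78 mm high, loose, to be left alone; origin at the centre of its underside
- stick: yellow head-cleaning stick lying beyond the panel, 150 mm long along its y, 10 mm high, loose, to be left alone; origin at the underside, mid-shaft
- jar: amber jar standing on the cabinet top beyond the panel, 56 mm diameter, 75 mm high, loose, to be left alone; origin at the centre of its underside
- driver: red-handled screwdriver lying on the cabinet top beyond the panel, 200 mm long along its x, handle to -x, 26 mm high, loose, to be left alone; origin at table height under its middle

How it is judged:
By the outcome, as a careful person would: the job done as asked, in the order asked, and still so for the second after the job is handed in, with the robot touching nothing.
It also fails if it takes over 69 s, if anything falls off the work surface, if the arm or the gripper's body presses on something with over 40 N, if the wrist force passes 120 N, or if a joint passes its speed limit or range.

## Robot

A 6-joint arm with a two-finger parallel gripper is mounted at the origin on the work surface. World frame = base frame: x ahead of the robot, y to its left, z up, the work surface at z = 0. Lengths are in m, angles in rad, forces in N, time in s.
With the tool pointing down it reaches from about 0.35 to 0.775 m from the base axis. Payload 5.5 kg.
Tool frame: the origin (TCP) lies at the very end of the fingers, on their centre line; the grasp point (between the pads) lies env.hold_point_z behind it (env.hold_point_z is the distance from the TCP to the grasp point, in m); z points along the fingers, y is the line along which they close (so a half turn about z gives the same grasp; the last joint's range is limited). The gripper opens to 85 mm and grips with 20 to 120 N. Pads are 22 mm wide; open, the fingers measure 114 mm over their backs; the gripper's body (76 mm by 85 mm) begins 54 mm behind the grasp point. The pads swing forward as they close: fully open they stand 13 mm farther back than shut.
Start: joints at [1.109, 0.313, 0.046, 1.304, 0, 1.431], TCP at [0.182, 0.546, 0.231] pointing down, gripper open.
Joint ranges: [-2.76, 2.76], [-0.86, 1.69], [-1.03, 1.26], [-2.2, 2.34], [-1.47, 1.5], [-3.14, 3.14]. Speed limits (rad/s): [2.57, 2.57, 3.14, 3.14, 3.14, 3.14].

## Interface

Orientations are given as a unit quaternion [w, x, y, z].
In Python, from workcell import env gives the robot as it stands.
- The arm moves only by the tool carry_out, never from a script. Its argument "steps" is a list of rows, each a list of 3 entries, a list of its own where there are three numbers: the turn, a rotation vector about the tool's x, y, z in degrees, then the shift along the tool's x, y, z in cm, then the closure in counts, from 0 (fully open) to 255 (shut). A call has exactly 8 rows; each row is the pose to reach, as a shift and turn from the pose commanded when the call began, along the tool's axes at that moment; what a row does not reach only later rows make up. A row lasts 1/8 s, in which the tool goes at most 62.5 mm and 10.7 degrees, less where a joint would pass 70% of its speed; a pose out of reach is approached as far as the arm can. A call with a gripper value outside its range is refused whole. The fingers move at their own pace and stop on an object; "force" is the grip in N (left out, the last holds). Time passes only in rows, so rows that repeat a pose let the fingers close, or fill a call up. It gives the time, the measured TCP pose, the force, the opening and the grip force at its end, in the units of the state.
- env.get_state(): the state, without advancing time (a new reading comes with each control period).
- env.read_camera(name): name is "scene" or "top" or "wrist"; returns (picture, depth): 420x560x3 uint8, red, green, blue; 420x560 float32, m along the optical axis (not along the pixel's ray), 0 where there is no reading.
- env.get_calibration(name): a dict with "fx", "fy", "cx", "cy" (pixels), "D" ([k1, k2, p1, p2, k3] as OpenCV has them; the pictures are not rectified), "origin" and "orientation" of the camera in the world. Camera axes: x right, y up, looking along -z (the intrinsics and any distortion apply to the point x, -y, -z); pixel columns grow to the right and rows downward; lengths in m; the calibration is good to about 2 mm. A picture is of the moment at which its call begins: read the wrist's pose just before it. get_calibration takes no time and is no camera call; for the wrist camera it gives the pose at the moment of the call.
- env.hand_in(): hands the job in; it is judged then, once.
The state is a dict: "clock": time; "joint_pos": joint angles; "qvel": joint speeds; "tau": joint torques, N m; "tcp_pos": TCP position; "orientation": TCP orientation; "wrist_force": force on the tool from outside, world axes, zero at the start; "ft_torque": the same for the moment, N m; "finger_gap": finger opening in m; "grip_force": force on a finger pad.
Only numpy, scipy, OpenCV 4.12 (cv2) and the standard library are available. Lean on these libraries where they do the work, as an engineer would, in place of code of your own. Each camera call takes 0.05 s, during which the arm holds its last target. There are 200 camera calls.

## Working session

There is one attempt and no reset: what is moved stays moved. The work goes in short steps, Python scripts to look and compute and a tool call to move; the robot and the scene stay as the last step left them, time stands still between calls to the robot, and variables do not carry over. Pictures are saved under pics/ and viewed, at most 10 in all, crops included, and the job is handed in when it is done.

Besides the shell and the picture viewer there is one more tool, called as name(argument=value, ...), one argument or row to a line, values as JSON. carry_out: Moves the arm, as the interface text tells. Its arguments: {"type":"object","properties":{"steps":{"type":"array","items":{"type":"array"}},"force":{"type":"number"}},"required":["steps"]}

```bash
mkdir -p pics
cat > h.py <<'E'
import numpy as np, cv2
from scipy.spatial.transform import Rotation as R
from workcell import env
def rot(q): return R.from_quat([q[1],q[2],q[3],q[0]])
def cloud(d,c):
    h,w=d.shape
    u,v=np.meshgrid(np.arange(w),np.arange(h))
    K=np.array([[c['fx'],0,c['cx']],[0,c['fy'],c['cy']],[0,0,1.]])
    n=cv2.undistortPoints(np.stack([u,v],-1).reshape(-1,1,2).astype(np.float64),K,np.array(c['D'],float)).reshape(h,w,2)
    P=np.stack([n[...,0]*d,-n[...,1]*d,-d],-1)
    W=P.reshape(-1,3)@rot(c['orientation']).as_matrix().T+np.array(c['origin'])
    W=W.reshape(h,w,3); W[d<=0]=np.nan
    return W
def look(name):
    c=env.get_calibration(name); p,d=env.read_camera(name)
    return p,d,cloud(d,c)
E
python3 - <<'E'
from h import *
print(env.get_state(), env.hold_point_z)
for n in ['top','scene']:
    p,d,W=look(n); cv2.imwrite(f'pics/{n}0.png',p[...,::-1]); np.savez(f'{n}0.npz',p=p,d=d,W=W)
    c=env.get_calibration(n); print(n,c['origin'],rot(c['orientation']).as_matrix().round(2).tolist())
E
```

```text
{'clock': 0.0, 'joint_pos': array([1.10940096e+00, 3.13978119e-01, 4.49571823e-02, 1.30361666e+00,
       9.65549512e-07, 1.43123051e+00]), 'qvel': array([ 4.01314589e-04, -7.86873797e-06,  2.36648611e-03,  1.31003218e-03,
        5.35588201e-04,  4.02387219e-04]), 'tau': array([-5.24142779e-04, -4.80623531e+01,  2.98534369e+01,  1.94012630e-02,
       -2.28134122e-04, -5.79502739e-06]), 'tcp_pos': array([0.18162649, 0.54500355, 0.23041265]), 'orientation': array([-2.72949415e-04,  1.60221161e-01,  9.87080712e-01, -8.79240435e-04]), 'wrist_force': array([ 0.03549815,  0.20705731, -0.61027815]), 'ft_torque': array([ 0.0088045 , -0.02305816, -0.0131836 ]), 'grip_force': 0.0, 'finger_gap': 0.08547157833707608} 0.0187
top [ 0.39997345 -0.01367822  1.07221785] [[0.06, 0.97, -0.22], [-1.0, 0.06, -0.01], [0.0, 0.22, 0.98]]
scene [1.25381076 0.15055451 0.80579635] [[-0.2, -0.72, 0.66], [0.98, -0.15, 0.13], [0.0, 0.68, 0.74]]
```

View pics/top0.png

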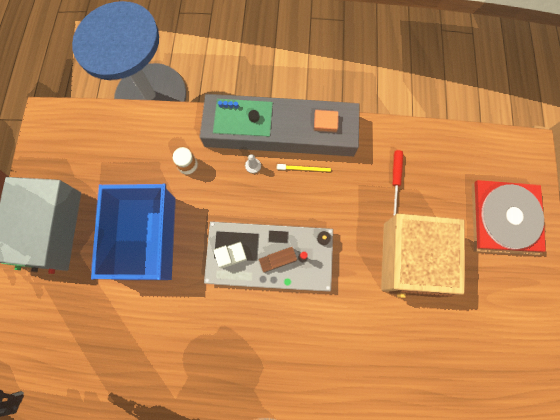

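View pics/scene0.png

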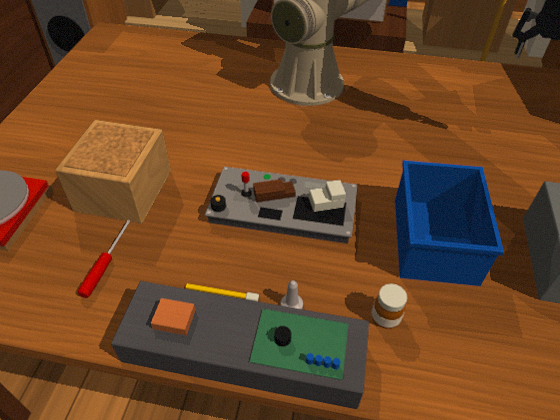

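The top view shows the foam at (230,254), the offcut at (280,260), the lever cap at (304,257), the roller at (324,238) and the green dot at (287,282). The bin is at (133,232), on the left (+y), and the chest is on the right.

Run:
```python
from h import *
for n in ['top','scene']:
    z=np.load(f'{n}0.npz'); p,W=z['p'],z['W']; hsv=cv2.cvtColor(p,cv2.COLOR_RGB2HSV); H,S,V=[hsv[...,i].astype(int) for i in range(3)]
    X,Y,Z=[W[...,i] for i in range(3)]
    print(n)
    box=(X>.3)&(X<.6)&(Y>-.25)&(Y<.2)&(Z>.015)&(Z<.15)
    blue=(H>100)&(H<125)&(S>150)&(Z>.1)&(Z<.14)&(Y>.1)&(X>.2)&(X<.65)
    def rect(m,l):
        q=W[m]; 
        if len(q)<4: print(l,len(q)); return
        r=cv2.minAreaRect(q[:,:2].astype(np.float32)*1000); print(l,len(q),'med',np.median(q,0).round(4),'z',np.nanpercentile(q[:,2],[5,50,95]).round(3),'rect',np.round(r[0],1),np.round(r[1],1),round(r[2],1))
    rect(blue,'bin')
    rect(box&(Z<.04)&(Z>.024)&(S<60)&(V>60),'panel')
    rect(box&(H>50)&(H<75)&(S>120)&(X<.6),'green')
    rect(box&((H<6)|(H>174))&(S>180)&(V>110)&(Z>.06),'cap')
    rect(box&(S<50)&(V>150)&(Z>.045),'foam'); rect(box&(S<50)&(V>150)&(Z>.068),'foamhi')
    rect(box&(H<20)&(S>80)&(Z>.042)&(Z<.066)&(Y>-.09),'offcut');rect(box&(H<20)&(S>80)&(Z>.055)&(Z<.066)&(Y>-.09),'offcut hi')
    rect(box&(V<60)&(Z>.05)&(Z<.065),'roller')
```

```text
top
bin 1143 med [0.5132 0.3698 0.1187] z [0.113 0.119 0.122] rect [541.1 364.1] [227.4 170.7] 3.9
panel 5692 med [0.5017 0.015  0.0312] z [0.028 0.031 0.034] rect [515.5  26. ] [159.4 318.7] 0.5
green 26 med [ 0.4533 -0.0246  0.0319] z [0.029 0.032 0.034] rect [453.3 -24.6] [12.7 10.1] 3.1
cap 35 med [ 0.5155 -0.0583  0.0924] z [0.089 0.092 0.097] rect [515.  -58.9] [15.3 13.2] 49.8
foam 560 med [0.5069 0.1211 0.0626] z [0.056 0.063 0.078] rect [548.9  21.3] [ 45.8 286.3] 22.2
foamhi 262 med [0.501  0.137  0.0758] z [0.072 0.076 0.078] rect [501.4 137.6] [45.9 34.9] 22.6
offcut 530 med [0.5053 0.0017 0.0582] z [0.045 0.058 0.062] rect [509.4  -7.5] [ 38.1 110.8] 21.0
offcut hi 382 med [ 0.5099 -0.0085  0.0592] z [0.056 0.059 0.062] rect [510.2  -8.4] [36.1 65.6] 23.4
roller 0
scene
bin 1860 med [0.4972 0.3908 0.1167] z [0.102 0.117 0.12 ] rect [541.6 362.5] [228.  168.6] 4.2
panel 4199 med [0.5397 0.0132 0.0309] z [0.029 0.031 0.033] rect [519.7  23.9] [163.1 318.9] 0.7
green 36 med [ 0.4578 -0.026   0.0316] z [0.03  0.032 0.034] rect [510.5  10.8] [133.7 270.4] 3.3
cap 49 med [ 0.5226 -0.0587  0.0909] z [0.079 0.091 0.094] rect [522.9 -60.1] [17.1 13.1] 14.0
foam 1
foamhi 1
offcut 620 med [ 5.169e-01 -2.000e-04  5.700e-02] z [0.044 0.057 0.061] rect [510.2   2. ] [40.2 89.7] 24.1
offcut hi 374 med [ 0.5165 -0.0092  0.0588] z [0.056 0.059 0.061] rect [514.4  -9. ] [38.9 66.7] 22.2
roller 143 med [ 0.5728 -0.1063  0.0528] z [0.051 0.053 0.056] rect [544.7 -58.2] [ 34.5 151. ] 28.4
```

```bash
cat > go.py <<'E'
import sys
from h import *
# usage: go.py x y z yaw  (mm, deg of tool y axis; modulo 180) -> turn, shift
a=list(map(float,sys.argv[1:])); s=env.get_state(); T=rot(s['orientation']); M=T.as_matrix()
for k in range(0,len(a),4):
    x,y,z,w=a[k:k+4]; best=None
    for add in (0,180):
        c=np.radians(w+add); yy=np.array([np.cos(c),np.sin(c),0]); zz=np.array([0,0,-1.]); xx=np.cross(yy,zz)
        t=(T.inv()*R.from_matrix(np.stack([xx,yy,zz],1))).as_rotvec(degrees=True)
        if best is None or np.linalg.norm(t)<np.linalg.norm(best): best=t
    print('turn',best.round(1),'shift cm',(M.T@(np.array([x,y,z])/1000-s['tcp_pos'])*100).round(2))
print(s['clock'],s['tcp_pos'].round(4),s['joint_pos'].round(2),s['finger_gap'],s['grip_force'])
E
python3 go.py 505 128 130 22 505 128 38 22
```

```text
turn [-0.1  0.  49.6] shift cm [-43.87 -29.32  10.09]
turn [-0.1  0.  49.6] shift cm [-43.87 -29.3   19.29]
0.1 [0.1816 0.5451 0.2305] [ 1.11  0.31  0.05  1.3  -0.    1.43] 0.08541780617873906 0.0
```

carry_out(
  steps=[
    [[0,0,10],[-5,-3.5,1],0],
    [[0,0,20],[-11,-7,2],0],
    [[0,0,30],[-17,-11,3],0],
    [[0,0,40],[-23,-15,4],0],
    [[0,0,49.6],[-29,-19,6],0],
    [[0,0,49.6],[-34,-23,8],0],
    [[0,0,49.6],[-39,-26,10],0],
    [[0,0,49.6],[-43.9,-29.3,10],0],
  ],
  force=30,
)

```text
clock: 1.1
tcp_pos: [0.4818, 0.1576, 0.1351]
orientation: [-0.001, 0.559, 0.829, -0.0]
wrist_force: [0.9, 0.6, -0.1]
finger_gap: 0.0855
grip_force: 0.0
```

```bash
python3 go.py 505 128 130 22 505 128 38 22
python3 - <<'E'
from h import *
p,d,W=look('wrist'); cv2.imwrite('pics/w1.png',p[...,::-1])
hsv=cv2.cvtColor(p,cv2.COLOR_RGB2HSV); S,V=hsv[...,1],hsv[...,2]
m=(S<60)&(V>130)&(W[...,2]>.05)&(W[...,2]<.085)&(abs(W[...,0]-.505)<.06)&(abs(W[...,1]-.125)<.06)
q=W[m]; print(len(q),cv2.minAreaRect((q[:,:2]*1000).astype(np.float32)) if len(q) else '')
E
```

```text
turn [-0.1 -0.  -0. ] shift cm [-3.62  1.04  0.51]
turn [-0.1 -0.  -0. ] shift cm [-3.62  1.06  9.71]
1.1 [0.4818 0.1576 0.1351] [ 0.16  0.24 -0.3   1.04  0.    1.34] 0.08547024159274846 0.0
6593 ((510.29913330078125, 121.14716339111328), (44.93966293334961, 71.00576782226562), 22.89447593688965)
```

View pics/w1.png

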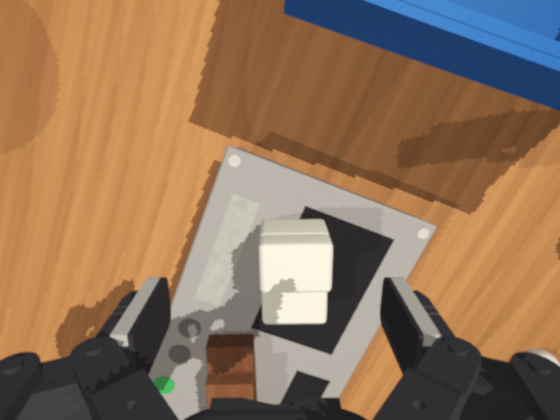

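The wrist view has the foam between the jaws at (295,270). It measures 45x71 mm at (510,121), yaw 23°, which matches its given size.

carry_out(
  steps=[
    [[0,0,0],[-2,0.6,0],0],
    [[0,0,0],[-3.7,1.2,0.5],0],
    [[0,0,0],[-3.7,1.2,0.5],0],
    [[0,0,0],[-3.7,1.2,0.5],0],
    [[0,0,0],[-3.7,1.2,1],0],
    [[0,0,0],[-3.7,1.2,2],0],
    [[0,0,0],[-3.7,1.2,2],0],
    [[0,0,0],[-3.7,1.2,2],0],
  ],
)

```text
clock: 2.15
tcp_pos: [0.5066, 0.1297, 0.1163]
orientation: [-0.0, 0.559, 0.829, -0.0]
wrist_force: [-0.6, 1.5, -0.4]
finger_gap: 0.0855
grip_force: 0.0
```

```bash
python3 go.py 507 128 38 22.5
```

```text
turn [-0.  -0.  -0.5] shift cm [-0.18 -0.03  7.83]
2.15 [0.5066 0.1297 0.1163] [ 0.1   0.28 -0.29  1.    0.    1.28] 0.08551402856345386 0.0
```

carry_out(
  steps=[
    [[0,0,0],[-0.2,0,4],0],
    [[0,0,0],[-0.2,0,7],0],
    [[0,0,0],[-0.2,0,7.8],0],
    [[0,0,0],[-0.2,0,7.8],60],
    [[0,0,0],[-0.2,0,7.8],255],
    [[0,0,0],[-0.2,0,7.8],255],
    [[0,0,0],[-0.2,0,7.8],255],
    [[0,0,0],[-0.2,0,7.8],255],
  ],
  force=30,
)

```text
clock: 3.15
tcp_pos: [0.5089, 0.1279, 0.0399]
orientation: [0.001, 0.559, 0.829, 0.001]
wrist_force: [0.8, 0.4, 5.6]
finger_gap: 0.0441
grip_force: 31.7
```

```bash
python3 go.py 507 128 180 22.5 570 365 180 4 570 365 110 4
```

```text
turn [ 0.2  0.  -0.5] shift cm [  0.07  -0.13 -14.01]
turn [ 0.2  0.  18. ] shift cm [ 19.69  14.58 -13.98]
turn [ 0.2  0.  18. ] shift cm [19.7  14.56 -6.98]
3.15 [0.5089 0.1279 0.0399] [ 0.09  0.35 -0.4   0.82  0.    1.28] 0.04412471140734608 31.694249510765076
```

carry_out(
  steps=[
    [[0,0,0],[0,0,-3],255],
    [[0,0,0],[0,0,-8],255],
    [[0,0,0],[0,0,-13],255],
    [[0,0,0],[0,0,-15],255],
    [[0,0,6],[4,3,-15],255],
    [[0,0,12],[8,6,-15],255],
    [[0,0,18],[12,9,-15],255],
    [[0,0,18],[16,12,-15],255],
  ],
)

```text
clock: 4.15
tcp_pos: [0.5592, 0.3225, 0.1887]
orientation: [0.0, 0.683, 0.731, 0.0]
wrist_force: [1.3, -0.2, 0.5]
finger_gap: 0.0448
grip_force: 31.1
```

```bash
python3 go.py 575 365 180 4 575 365 100 4
```

```text
turn [ 0.  -0.  -0.1] shift cm [4.13 1.86 0.87]
turn [ 0.  -0.  -0.1] shift cm [4.13 1.86 8.87]
4.15 [0.5592 0.3225 0.1887] [ 0.4   0.47  0.17  1.27 -0.    1.9 ] 0.04479653930649455 31.096474528312683
```

carry_out(
  steps=[
    [[0,0,0],[3,1.4,0],255],
    [[0,0,0],[4.1,1.9,1],255],
    [[0,0,0],[4.1,1.9,5],255],
    [[0,0,0],[4.1,1.9,8.8],255],
    [[0,0,0],[4.1,1.9,8.8],255],
    [[0,0,0],[4.1,1.9,8.8],60],
    [[0,0,0],[4.1,1.9,8.8],60],
    [[0,0,0],[4.1,1.9,8.8],60],
  ],
)

```text
clock: 5.15
tcp_pos: [0.5761, 0.3636, 0.1023]
orientation: [0.001, 0.682, 0.731, 0.001]
wrist_force: [-0.5, -0.2, -0.3]
finger_gap: 0.0654
grip_force: 0.0
```

```bash
python3 go.py 575 365 190 4 509 -2 190 22.5 509 -2 130 22.5
```

```text
turn [ 0.2 -0.1 -0. ] shift cm [ 0.16 -0.08 -8.77]
turn [  0.2  -0.  -18.5] shift cm [-36.    -9.19  -8.84]
turn [  0.2  -0.  -18.5] shift cm [-36.01  -9.21  -2.84]
5.15 [0.5761 0.3636 0.1023] [0.45 0.57 0.13 1.12 0.   1.95] 0.06537422367704164 0.0
```

carry_out(
  steps=[
    [[0,0,0],[0,0,-5],60],
    [[0,0,0],[0,0,-9],60],
    [[0,0,-4],[-4,-1,-10],60],
    [[0,0,-10],[-10,-2.5,-10],20],
    [[0,0,-18.5],[-16,-4,-10],0],
    [[0,0,-18.5],[-22,-5.6,-10],0],
    [[0,0,-18.5],[-28,-7.1,-9],0],
    [[0,0,-18.5],[-33,-8.4,-8],0],
  ],
)

```text
clock: 6.15
tcp_pos: [0.5141, 0.0261, 0.1815]
orientation: [0.001, 0.556, 0.831, 0.001]
wrist_force: [-0.6, 0.5, 0.9]
finger_gap: 0.0852
grip_force: 0.0
```

```bash
python3 - <<'E'
from h import *
p,d,W=look('wrist'); cv2.imwrite('pics/w2.png',p[...,::-1])
hsv=cv2.cvtColor(p,cv2.COLOR_RGB2HSV); H,S,V=[hsv[...,i].astype(int) for i in range(3)]
b=(abs(W[...,0]-.51)<.07)&(W[...,1]<.07)&(W[...,1]>-.1)
for l,m in dict(off=b&(S>80)&(H<20)&(W[...,2]>.042)&(W[...,2]<.066),hi=b&(S>80)&(H<20)&(W[...,2]>.056)&(W[...,2]<.066),cap=b&(S>180)&(W[...,2]>.075)).items():
    q=W[m]; print(l,len(q),cv2.minAreaRect((q[:,:2]*1000).astype(np.float32)) if len(q) else '')
E
python3 go.py 510 -4 120 22.5
```

```text
off 5173 ((508.8621520996094, -1.6789283752441406), (35.60792541503906, 100.291259765625), 22.862823486328125)
hi 3570 ((511.5665283203125, -8.019813537597656), (35.535606384277344, 66.22713470458984), 22.745746612548828)
cap 548 ((516.9788208007812, -57.920631408691406), (15.308246612548828, 15.913496017456055), 32.99440002441406)
turn [-0.1  0.2 -0.3] shift cm [-2.24 -1.16  6.  ]
6.2 [0.5123 0.0214 0.1799] [-0.11  0.22 -0.21  1.14 -0.    1.07] 0.08546768681095812 0.0
```

View pics/w2.png

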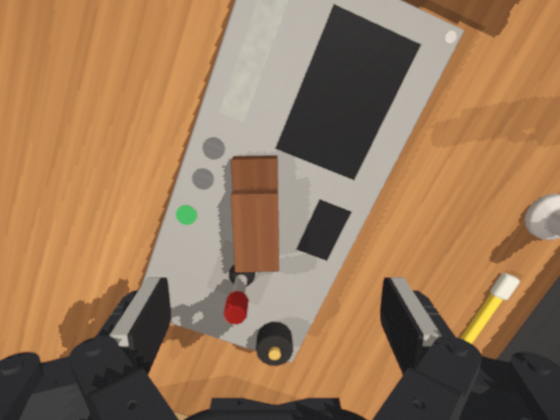

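The wrist view shows the offcut at (255,215), with a clear gap to the lever base at (240,275) and the cap at (236,307). The green dot is at (186,214) and the roller at (275,343). The position matches the first measurement.

carry_out(
  steps=[
    [[0,0,-0.3],[-1.5,-0.8,2],0],
    [[0,0,-0.3],[-2.2,-1.1,4],0],
    [[0,0,-0.3],[-2.2,-1.1,6],0],
    [[0,0,-0.3],[-2.2,-1.1,6],0],
    [[0,0,-0.3],[-2.2,-1.1,6],0],
    [[0,0,-0.3],[-2.2,-1.1,6],0],
    [[0,0,-0.3],[-2.2,-1.1,6],0],
    [[0,0,-0.3],[-2.2,-1.1,6],0],
  ],
)

```text
clock: 7.2
tcp_pos: [0.5126, 0.0038, 0.1208]
orientation: [0.0, 0.554, 0.833, 0.0]
wrist_force: [-0.2, 0.4, -0.5]
finger_gap: 0.0853
grip_force: 0.0
```

```bash
python3 go.py 510 -4 37 22.7
```

```text
turn [0.  0.  0.1] shift cm [-0.61 -0.54  8.38]
7.2 [0.5126 0.0038 0.1208] [-0.15  0.26 -0.31  1.    0.    1.02] 0.08526774262965507 0.0
```

carry_out(
  steps=[
    [[0,0,0],[-0.6,-0.5,1],0],
    [[0,0,0],[-0.6,-0.5,4],0],
    [[0,0,0],[-0.6,-0.5,7.5],0],
    [[0,0,0],[-0.6,-0.5,8.4],0],
    [[0,0,0],[-0.6,-0.5,8.4],100],
    [[0,0,0],[-0.6,-0.5,8.4],255],
    [[0,0,0],[-0.6,-0.5,8.4],255],
    [[0,0,0],[-0.6,-0.5,8.4],255],
  ],
  force=35,
)

```text
clock: 8.2
tcp_pos: [0.5114, -0.004, 0.0378]
orientation: [0.001, 0.554, 0.833, 0.001]
wrist_force: [0.3, -0.2, 5.9]
finger_gap: 0.0349
grip_force: 37.0
```

```bash
python3 go.py 510 -4 180 22.7 510 365 190 4
```

```text
turn [0.1 0.1 0.1] shift cm [  0.03  -0.09 -14.22]
turn [ 0.2  0.1 18.8] shift cm [ 34.05  14.19 -15.24]
8.2 [ 0.5114 -0.004   0.0378] [-0.16  0.34 -0.43  0.8   0.    1.01] 0.03485955182076734 36.95591412484646
```

carry_out(
  steps=[
    [[0,0,0],[0,0,-3],255],
    [[0,0,0],[0,0,-8],255],
    [[0,0,0],[0,0,-13],255],
    [[0,0,0],[0,0,-16],255],
    [[0,0,6],[4,1.7,-16],255],
    [[0,0,12],[9,3.8,-16],255],
    [[0,0,18],[14,5.8,-16],255],
    [[0,0,18],[19,8,-16],255],
  ],
)

```text
clock: 9.2
tcp_pos: [0.51, 0.2039, 0.1967]
orientation: [0.0, 0.678, 0.735, 0.0]
wrist_force: [-0.1, -1.0, 0.6]
finger_gap: 0.035
grip_force: 36.3
```

```bash
python3 go.py 510 360 190 4
```

```text
turn [ 0.  -0.   0.7] shift cm [15.55  1.28  0.67]
9.2 [0.51   0.2039 0.1967] [ 0.23  0.28 -0.09  1.2  -0.    1.72] 0.03496025919237907 36.31635054945946
```

carry_out(
  steps=[
    [[0,0,0.7],[5,0.2,0],255],
    [[0,0,0.7],[10,0.6,0],255],
    [[0,0,0.7],[15.5,0.9,0.5],255],
    [[0,0,0.7],[15.5,0.9,1],255],
    [[0,0,0.7],[15.5,0.9,5],255],
    [[0,0,0.7],[15.5,0.9,9.5],255],
    [[0,0,0.7],[15.5,0.9,9.5],255],
    [[0,0,0.7],[15.5,0.9,9.5],90],
  ],
)

```text
clock: 10.2
tcp_pos: [0.5072, 0.3573, 0.103]
orientation: [0.0, 0.682, 0.731, 0.001]
wrist_force: [-0.3, 0.4, 1.0]
finger_gap: 0.0523
grip_force: 0.0
```

carry_out(
  steps=[
    [[0,0,0],[0,0,0],90],
    [[0,0,0],[0,0,0],90],
    [[0,0,0],[0,0,-3],90],
    [[0,0,0],[0,0,-8],90],
    [[0,0,0],[0,0,-12],150],
    [[0,0,0],[-4,0,-14],255],
    [[0,0,0],[-9,0,-14],255],
    [[0,0,0],[-14,0,-14],255],
  ],
)

```text
clock: 11.2
tcp_pos: [0.5168, 0.217, 0.243]
orientation: [0.001, 0.681, 0.732, 0.001]
wrist_force: [1.4, 0.2, -0.6]
finger_gap: -0.0003
grip_force: 0.0
```

```bash
python3 - <<'E'
from h import *
p,d,W=look('top'); cv2.imwrite('pics/t2.png',cv2.resize(p[150:330,60:360],None,fx=2,fy=2)[...,::-1])
E
python3 go.py 519 -95 190 90 519 -95 80 90 519 -95 190 0
```

```text
turn [ -0.1   0.2 -86.1] shift cm [-30.6   -1.87   5.38]
turn [ -0.1   0.2 -86.1] shift cm [-30.56  -1.89  16.38]
turn [0.1 0.2 3.9] shift cm [-30.6   -1.87   5.38]
11.25 [0.517  0.2117 0.2428] [ 0.25  0.28  0.03  1.32 -0.    1.75] -0.00017743604961677174 0.0
```

View pics/t2.png

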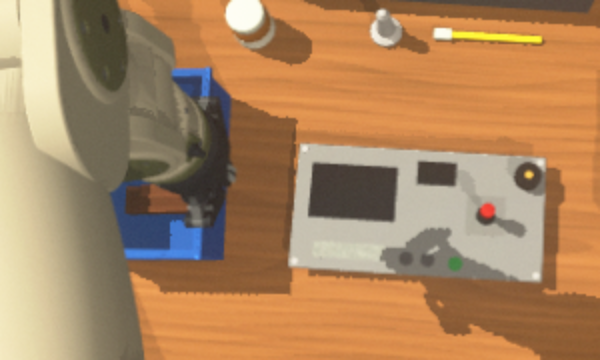

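The panel is clear and the offcut is visible in the bin. The lever cap is at (487,210), upright, and the roller is still at (528,176).

carry_out(
  steps=[
    [[0,0,1],[-5,-0.3,0],255],
    [[0,0,2],[-11,-0.7,1],255],
    [[0,0,3.9],[-17,-1,2],255],
    [[0,0,3.9],[-23,-1.4,3],255],
    [[0,0,3.9],[-28,-1.7,5],255],
    [[0,0,3.9],[-31.2,-1.9,5.4],255],
    [[0,0,3.9],[-31.2,-1.9,5.4],255],
    [[0,0,3.9],[-31.2,-1.9,5.4],255],
  ],
)

```text
clock: 12.25
tcp_pos: [0.5197, -0.0942, 0.1881]
orientation: [0.0, 0.706, 0.708, 0.0]
wrist_force: [0.8, 0.7, 0.3]
finger_gap: -0.0003
grip_force: 0.0
```

```bash
python3 go.py 518 -101 77 0; python3 -c "
from h import *
p,d,W=look('scene')
np.savez('s3.npz',p=p,W=W)
cv2.imwrite('pics/s3.png',cv2.resize(p[80:300,160:520],None,fx=2,fy=2)[...,::-1])
hsv=cv2.cvtColor(p,cv2.COLOR_RGB2HSV);H,S,V=[hsv[...,i].astype(int) for i in range(3)]
m=((H<6)|(H>174))&(S>180)&(V>90)&(W[...,2]>.06)&(W[...,2]<.1)&(abs(W[...,0]-.52)<.05)
print(m.sum(),np.nanmedian(W[m],0))"
```

```text
turn [ 0.1 -0.   0.2] shift cm [-0.68 -0.19 11.11]
12.25 [ 0.5197 -0.0942  0.1881] [-0.33  0.24 -0.16  1.17  0.    1.24] -0.000264493678906662 0.0
58 [ 0.52551786 -0.05890945  0.09105045]
```

View pics/s3.png

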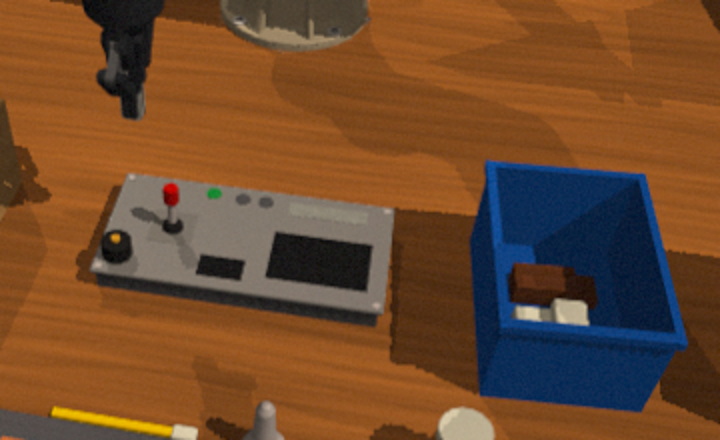

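Both pieces are in the bin, the offcut at (555,285) and the foam at (550,312). The lever is upright and free. Next I lower the closed fingers on the -y side of the cap.

carry_out(
  steps=[
    [[0,0,0],[-0.8,-0.2,0],255],
    [[0,0,0],[-0.8,-0.2,1],255],
    [[0,0,0],[-0.8,-0.2,4],255],
    [[0,0,0],[-0.8,-0.2,7],255],
    [[0,0,0],[-0.8,-0.2,10],255],
    [[0,0,0],[-0.8,-0.2,11.1],255],
    [[0,0,0],[-0.8,-0.2,11.1],255],
    [[0,0,0],[-0.8,-0.2,11.1],255],
  ],
)

```text
clock: 13.3
tcp_pos: [0.5184, -0.1029, 0.0775]
orientation: [0.001, 0.706, 0.708, 0.0]
wrist_force: [1.1, -0.4, 0.3]
finger_gap: -0.0
grip_force: 0.0
```

```bash
python3 go.py 518 -57 77 0; python3 -c "
from h import *
print(env.get_state()['wrist_force'])"
```

```text
turn [0.1 0.  0.2] shift cm [ 4.59 -0.03  0.04]
13.3 [ 0.5184 -0.1029  0.0775] [-0.35  0.32 -0.34  0.91  0.    1.22] -1.8964631070644116e-05 0.0
[ 1.14497712 -0.43203098  0.34466304]
```

Push in +y (tool +x), slowly, to about 4.0 cm.

carry_out(
  steps=[
    [[0,0,0],[1,0,0],255],
    [[0,0,0],[1.8,0,0],255],
    [[0,0,0],[2.4,0,0],255],
    [[0,0,0],[2.9,0,0],255],
    [[0,0,0],[3.4,0,0],255],
    [[0,0,0],[3.8,0,0],255],
    [[0,0,0],[4.0,0,0],255],
    [[0,0,0],[4.0,0,0],255],
  ],
)

```text
clock: 14.3
tcp_pos: [0.5175, -0.0627, 0.0763]
orientation: [0.0, 0.706, 0.708, -0.0]
wrist_force: [0.3, -3.5, 0.2]
finger_gap: 0.0001
grip_force: 1.2
```

carry_out(
  steps=[
    [[0,0,0],[0.1,0,0],255],
    [[0,0,0],[0.2,0,0],255],
    [[0,0,0],[0.3,0,0],255],
    [[0,0,0],[0.4,0,0],255],
    [[0,0,0],[0.5,0,0],255],
    [[0,0,0],[0.5,0,0],255],
    [[0,0,0],[0.5,0,0],255],
    [[0,0,0],[0.5,0,0],255],
  ],
)

```text
clock: 15.3
tcp_pos: [0.5173, -0.0577, 0.0763]
orientation: [-0.0, 0.706, 0.708, -0.0]
wrist_force: [-0.5, -3.9, -0.9]
finger_gap: -0.0001
grip_force: 1.4
```

```bash
python3 -c "
from h import *
s=env.get_state();print(s['wrist_force'],s['tcp_pos'])
p,d,W=look('scene')
cv2.imwrite('pics/s4.png',cv2.resize(p[120:240,190:340],None,fx=4,fy=4)[...,::-1])"
```

```text
[-0.51082003 -3.88838585 -0.92697201] [ 0.51725361 -0.05765604  0.07634638]
```

View pics/s4.png

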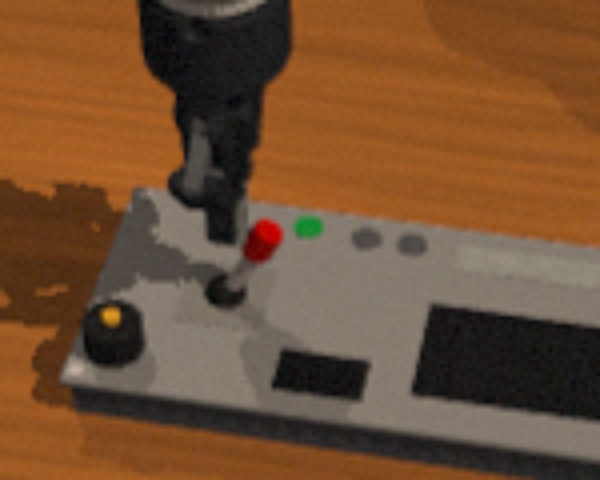

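The picture shows the lever leaning towards the green dot (308,228), with the cap at (263,240). The force hasn't jumped yet, so I keep pushing until it does.

carry_out(
  steps=[
    [[0,0,0],[0.1,0,0],255],
    [[0,0,0],[0.2,0,0],255],
    [[0,0,0],[0.3,0,0],255],
    [[0,0,0],[0.3,0,0],255],
    [[0,0,0],[0.4,0,0],255],
    [[0,0,0],[0.4,0,0],255],
    [[0,0,0],[0.4,0,0],255],
    [[0,0,0],[0.4,0,0],255],
  ],
)

```text
clock: 16.35
tcp_pos: [0.5174, -0.0548, 0.0764]
orientation: [0.001, 0.706, 0.708, -0.001]
wrist_force: [-0.9, -7.7, -1.6]
finger_gap: 0.0001
grip_force: 3.2
```

The force rose sharply, so the lever is at its stop. I press slightly more and hold.

carry_out(
  steps=[
    [[0,0,0],[0.1,0,0],255],
    [[0,0,0],[0.1,0,0],255],
    [[0,0,0],[0.1,0,0],255],
    [[0,0,0],[0.1,0,0],255],
    [[0,0,0],[0.1,0,0],255],
    [[0,0,0],[0.1,0,0],255],
    [[0,0,0],[0.1,0,0],255],
    [[0,0,0],[0.1,0,0],255],
  ],
)

```text
clock: 17.35
tcp_pos: [0.5174, -0.0546, 0.0764]
orientation: [0.001, 0.707, 0.708, -0.002]
wrist_force: [-0.8, -9.5, -1.4]
finger_gap: 0.0003
grip_force: 4.2
```

carry_out(
  steps=[
    [[0,0,0],[-0.5,0,0],255],
    [[0,0,0],[-1.0,0,0],255],
    [[0,0,0],[-1.5,0,0],255],
    [[0,0,0],[-2.0,0,0],255],
    [[0,0,0],[-2.5,0,0],255],
    [[0,0,0],[-3.0,0,0],255],
    [[0,0,0],[-4.0,0,0],255],
    [[0,0,0],[-5.0,0,0],255],
  ],
)

```text
clock: 18.35
tcp_pos: [0.5174, -0.1032, 0.0763]
orientation: [-0.0, 0.706, 0.708, 0.0]
wrist_force: [0.2, 0.5, 0.1]
finger_gap: -0.0001
grip_force: 0.0
```

carry_out(
  steps=[
    [[0,0,0],[0,0,0],255],
    [[0,0,0],[0,0,-2],255],
    [[0,0,0],[0,0,-5],255],
    [[0,0,0],[0,0,-9],255],
    [[0,0,0],[0,0,-12],255],
    [[0,0,0],[0,0,-12],255],
    [[0,0,0],[0,0,-12],255],
    [[0,0,0],[0,0,-12],255],
  ],
)

```text
clock: 19.35
tcp_pos: [0.5166, -0.1023, 0.195]
orientation: [-0.001, 0.706, 0.708, -0.0]
wrist_force: [0.0, 0.4, -0.7]
finger_gap: 0.0001
grip_force: 0.0
```

```bash
python3 -c "
from h import *
s=env.get_state();print(s['clock'],s['wrist_force'],s['tcp_pos'])
p,d,W=look('scene')
cv2.imwrite('pics/s5.png',cv2.resize(p[80:300,160:520],None,fx=2,fy=2)[...,::-1])"
```

```text
19.35 [ 0.00632064  0.3638445  -0.73458304] [ 0.51664873 -0.10225956  0.19495944]
```

View pics/s5.png

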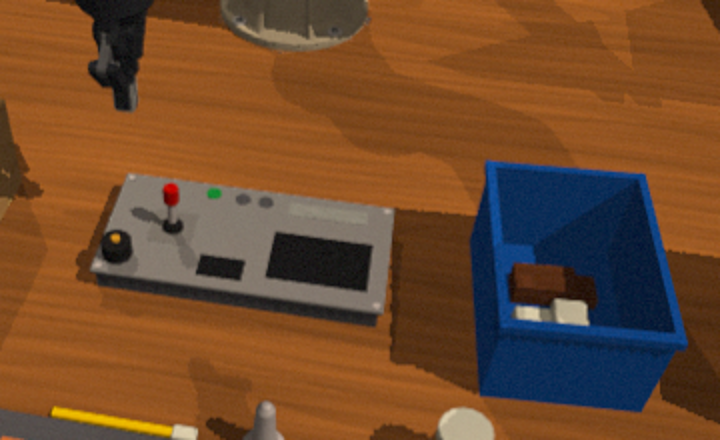

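The lever is upright again at (171,200), both pieces are in the bin, and the roller at (117,245) hasn't moved.

```bash
python3 -c "
from workcell import env
print(env.hand_in())"
```

```text
the job is handed in; nothing more can be done
None
```

The job is handed in at about 19 s: both pieces of rubbish are in the bin, and the lever was tilted to its green-side stop, held for about a second and is back upright; the roller stayed put and nothing else was touched.

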